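Sort the stripped-down frame fixture parts into their trays

ROBOT

A 6-joint arm with a two-finger parallel gripper is mounted at the origin on the work surface. World frame = base frame: x ahead of the robot, y to its left, z up, the work surface at z = 0. Lengths are in mm, angles in rad, forces in N, time in s.
With the tool pointing down it reaches from about 350 to 775 mm from the base axis. Payload 7.3 kg.
Tool frame: the origin (TCP) lies at the very end of the fingers, on their centre line; the grasp point (between the pads) lies 19 mm behind it; z points along the fingers, y is the line along which they close (so a half turn about z gives the same grasp; the last joint's range is limited). The gripper opens to 92 mm and grips with 3 to 60 N. Pads are 19 mm wide; open, the fingers measure 130 mm over their backs; the gripper's body (75 mm by 190 mm) begins 47 mm behind the grasp point.
Start: joints at [1.118, 0.342, 1.524, -0, 1.275, -0.146], TCP at [158.542, 500.512, 196.441] pointing down, gripper open.
Joint ranges: [-2.53, 2.53], [-0.77, 2.02], [0.04, 2.7], [-1, 4.14], [0.28, 2.66], [-3.11, 3.11]. Speed limits (rad/s): [2.57, 2.57, 3.14, 3.14, 3.14, 3.14].

INTERFACE

Orientations are given as [roll, pitch, yaw] about the fixed x, y, z axes, in that order (R = Rz(yaw) Ry(pitch) Rx(roll)).
In Python, from plant import get_obs, vision, workorder gives the robot as it stands.
- The arm moves only by the shell command python3 -m pendant 'ROWS' [OPENING]. ROWS is a JSON object of lists of equal length, an entry for each row: "dp": the shift along the tool's x, y, z in m, a list of three; "rotation": the turn, a rotation vector about the tool's x, y, z in rad, a list of three. A call has 1 to 8 rows; each row is the pose to reach, as a shift and turn from the pose commanded when the call began, along the tool's axes at that moment; what a row does not reach only later rows make up. A row lasts 1/8 s, in which the tool goes at most 62.5 mm and 10.7 degrees, less where a joint would pass 70% of its speed; a pose out of reach is approached as far as the arm can. A call with a gripper value outside its range is refused whole. OPENING is the finger opening in m, from 0 to 0.0918, set as the call begins (- or left out, the last holds). The fingers move at their own pace and stop on an object; the grip force is fixed at half the most. Time passes only in rows, so rows that repeat a pose let the fingers close. It gives the time, the measured TCP pose, the force, the opening and the grip force at its end, in the units of the state.
- get_obs(): the state, without advancing time (a new reading comes with each control period).
- vision.capture(name): name is "side" or "top"; returns a dict with "pixels" (480x640x3 uint8, red, green, blue), "vfov" (degrees; the focal length in pixels is half the picture's height over the tangent of half this angle, whatever the lens; pixels are square), "cx", "cy" (the principal point, pixels), "dist" ([k1, k2, p1, p2, k3] as OpenCV has them; the pictures are not rectified), "pose" (4x4, takes a point from camera to world coordinates). Camera axes: x right, y up, looking along -z (the intrinsics and any distortion apply to the point x, -y, -z); pixel columns grow to the right and rows downward; lengths in mm; the calibration is good to about 2 mm. A picture is of the moment at which its call begins. There is no depth.
- workorder.close_job(): hands the job in; it is judged then, once.
The state is a dict: "time": time; "joint_positions": joint angles; "dq": joint speeds; "tau": joint torques, N m; "tool_pos": TCP position; "tcp_rot": TCP orientation; "contact_force": force on the tool from outside, world axes, zero at the start; "moment": the same for the moment, N m; "grip_width": finger opening in mm; "finger_force": force on a finger pad.
Only numpy, scipy, OpenCV 4.12 (cv2) and the standard library are available. Lean on these libraries where they do the work, as an engineer would, in place of code of your own. Each camera call takes 0.05 s, during which the arm holds its last target. There are 200 camera calls.

TASK

Sort the loose parts on the welding table into the three wooden trays: the two V-blocks into the tray with two bays, one in each bay; the two bottom-bracket shells into the undivided rectangular tray; and the big bolt into the round dish. Every part must end up flat on its tray's floor and the same way up as it is now (grooves up, shells on end, bolt on its head), and the little machinist's square standing among them must stay where it is.

Things in the scene. Friction and masses are not known exactly. Their poses are not given: they have to be found in the camera images.
- v_block_a: Bare aluminium V-block, 48 (x) x 44 (y) x 42 mm high, about 0.2 kg; a V groove 28 mm wide at the top and about 17 mm deep runs along its x axis in its upper face. Its four sides are flat and upright and it can be gripped across either pair. Origin: centre of its underside; z up. Any yaw at the start. The other V-block is identical.
- v_block_b: Bare aluminium V-block, 48 (x) x 44 (y) x 42 mm high, about 0.2 kg; a V groove 28 mm wide at the top and about 17 mm deep runs along its x axis in its upper face. Its four sides are flat and upright and it can be gripped across either pair. Origin: centre of its underside; z up. Any yaw at the start. The other V-block is identical.
- shell_a: Bare steel bottom-bracket shell: a plain tube standing on end, 41 mm outside diameter, 34 mm inside, 68 mm high, about 0.16 kg. Origin: centre of its underside; z is its axis, up. The other shell is identical.
- shell_b: Bare steel bottom-bracket shell: a plain tube standing on end, 41 mm outside diameter, 34 mm inside, 68 mm high, about 0.16 kg. Origin: centre of its underside; z is its axis, up. The other shell is identical.
- bolt: Big bare steel hex bolt standing upside down on its head, about 0.22 kg: head 30 mm across flats (35 mm across corners) and 12.5 mm thick below, plain round shank 20 mm in diameter and 55 mm long above it, 67.5 mm high in all. Origin: centre of its underside (the head's outer face); z along the shank, up.
- two_bay_tray: Pale wooden rectangular tray fixed to the table, 100 (x) x 160 (y) mm outside, 14 mm high, walls and floor 5 mm thick; a 5 mm wall of the same height across the middle, along its x axis, parts it into two bays, each 90 x 72.5 mm inside, with centres at y = +38.75 and -38.75 mm. Origin: centre of its underside; inner floor at z = 5 mm. For the V-blocks, one per bay.
- plain_tray: Pale wooden rectangular tray fixed to the table, 100 (x) x 160 (y) mm outside, 14 mm high, walls and floor 5 mm thick, without a dividing wall. Origin: centre of its underside; inner floor at z = 5 mm. For both shells, anywhere inside.
- round_dish: Pale wooden round dish fixed to the table, 110 mm outside diameter, 100 mm inside, 14 mm high, floor 5 mm thick. Origin: centre of its underside. For the bolt, anywhere inside.
- square: Machinist's square to be left alone, standing loose among the parts: dark steel stock 70 (x) x 22 (y) x 18 mm high lying flat, with a thin steel blade (24 x 4 mm) rising near its +x end to 62 mm above the table. Origin: centre of its underside.
Not all that is in view belongs to the job. What is shaped like the bolt but orange or purple is not meant. What is shaped like the shell_a but yellow is not meant.

How it is judged (in metres and radians):
At the end, for the whole second after the job is handed in: One V-block in each bay of the two-bay tray, both shells in the undivided rectangular tray and the bolt in the round dish: each wholly inside, resting on the tray's floor (underside within 4 mm of it), upright as at the start (within 0.12 rad), released and at rest (((x of v_block_a in the frame of two_bay_tray between -0.046 and 0.046 m and y of v_block_a in the frame of two_bay_tray between 0.002 and 0.078 m and z of v_block_a in the frame of two_bay_tray between 0.002 and 0.009 m and angle between each of v_block_a, v_block_b's own z axis and vertical below 0.12 rad and x of v_block_b in the frame of two_bay_tray between -0.046 and 0.046 m and y of v_block_b in the frame of two_bay_tray between -0.078 and -0.002 m and z of v_block_b in the frame of two_bay_tray between 0.002 and 0.009 m) or (x of v_block_b in the frame of two_bay_tray between -0.046 and 0.046 m and y of v_block_b in the frame of two_bay_tray between 0.002 and 0.078 m and z of v_block_b in the frame of two_bay_tray between 0.002 and 0.009 m and angle between each of v_block_b, v_block_a's own z axis and vertical below 0.12 rad and x of v_block_a in the frame of two_bay_tray between -0.046 and 0.046 m and y of v_block_a in the frame of two_bay_tray between -0.078 and -0.002 m and z of v_block_a in the frame of two_bay_tray between 0.002 and 0.009 m)) and x of shell_a in the frame of plain_tray between -0.046 and 0.046 m and y of shell_a in the frame of plain_tray between -0.076 and 0.076 m and z of shell_a in the frame of plain_tray between 0.002 and 0.009 m and angle between each of shell_a, shell_b, bolt's own z axis and vertical below 0.12 rad and x of shell_b in the frame of plain_tray between -0.046 and 0.046 m and y of shell_b in the frame of plain_tray between -0.076 and 0.076 m and z of shell_b in the frame of plain_tray between 0.002 and 0.009 m and horizontal distance between bolt and round_dish below 0.045 m and z of bolt in the frame of round_dish between 0.002 and 0.009 m and linear speed of each of v_block_a, v_block_b, shell_a, shell_b, bolt below 0.02 m/s and angular speed of each of v_block_a, v_block_b, shell_a, shell_b, bolt below 0.2 rad/s); the robot touches nothing.
It fails at once if the machinist's square is shifted by more than 15 mm or tipped over (distance of square from where it was at the start of the episode above 0.015 m or angle between square's own z axis and vertical above 0.3 rad).
It also fails if it takes over 128 s, if anything falls off the work surface, if the arm or the gripper's body presses on something with over 40 N, if the wrist force passes 120 N, or if a joint passes its speed limit or range.

## Working session

There is one attempt and no reset: what is moved stays moved. The work goes in short steps, Python scripts to look and compute and a shell command to move; the robot and the scene stay as the last step left them, time stands still between calls to the robot, and variables do not carry over. Pictures are saved under pics/ and viewed, at most 14 in all, crops included, and the job is handed in when it is done.

```bash
mkdir -p pics; ls; python3 - <<'E'
from plant import get_obs, vision
import cv2,pickle
o=get_obs();print({k:o[k] for k in('time','tool_pos','tcp_rot','grip_width')})
for n in('top','side'):
    c=vision.capture(n);pickle.dump(c,open(f'pics/{n}0.pkl','wb'))
    cv2.imwrite(f'pics/{n}0.png',c['pixels'][:,:,::-1]);print(n,c['vfov'],c['cx'],c['cy'],c['dist'],c['pose'])
E
```

```text
pics
{'time': 0.0, 'tool_pos': array([158.32209873, 500.06203055, 195.74244726]), 'tcp_rot': array([-3.14003112e+00, -2.40364747e-04,  2.83476550e+00]), 'grip_width': 91.83980041354197}
top 56.58362275796429 318.69194135732357 248.79001416568113 [-0.07216889  0.          0.          0.          0.        ] [[-1.58522931e-02  9.99403408e-01 -3.06844101e-02  4.71030909e+02]
 [-9.99645213e-01 -1.64981456e-02 -2.09107508e-02 -8.71605801e+00]
 [-2.14045114e-02  3.03420403e-02  9.99310366e-01  9.52859853e+02]
 [ 0.00000000e+00  0.00000000e+00  0.00000000e+00  1.00000000e+00]]
side 52.347535413173375 312.34549035061826 242.06945603930922 [-0.09913625  0.          0.          0.          0.        ] [[ 9.55681555e-01  1.41858599e-01 -2.57970741e-01  2.62233367e+02]
 [-2.94090567e-01  5.00329103e-01 -8.14359581e-01 -7.09148629e+02]
 [ 1.35463606e-02  8.54135192e-01  5.19874571e-01  4.81143564e+02]
 [ 0.00000000e+00  0.00000000e+00  0.00000000e+00  1.00000000e+00]]
```

View pics/top0.png

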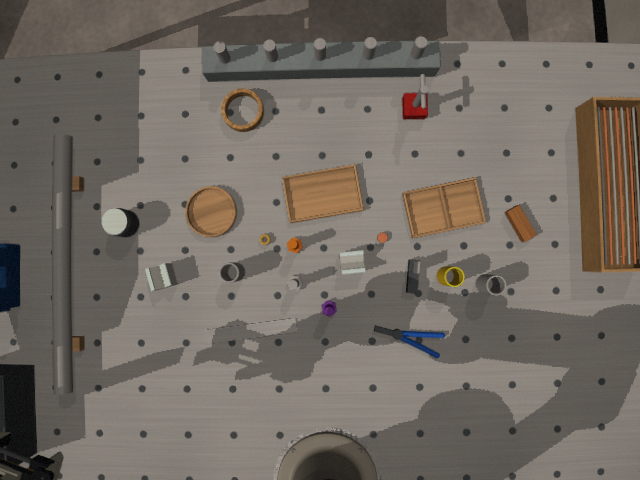

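View pics/side0.png

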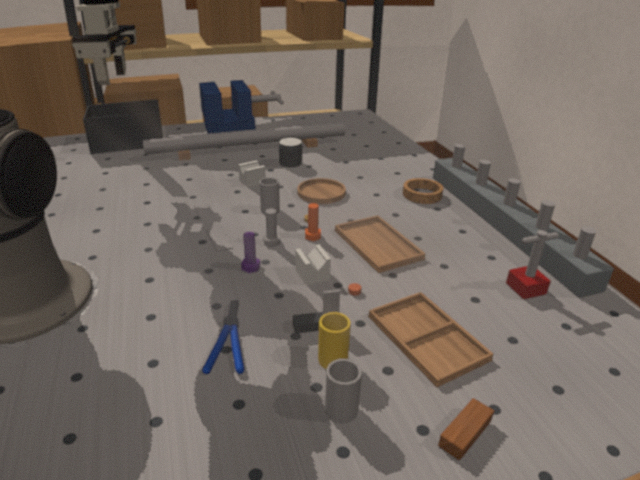

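The top view shows:
- **V-blocks:** (160,276) and (352,262).
- **Shells:** bare steel tubes at (232,271) and (496,284). The yellow tube at (452,277) is a decoy.
- **Bolt:** the bare steel one is at (294,284). The orange (294,244) and purple (329,308) ones are decoys.
- **Square:** (413,275).
- **Trays:** two-bay (444,207), plain (323,193), dish (212,211). The ring at (242,110) is an open distractor.

I'll confirm these in enlarged crops.

```bash
cat > h.py <<'E'
import numpy as np,cv2,pickle
def load(n): return pickle.load(open(f'pics/{n}.pkl','rb'))
def K(c):
    f=240/np.tan(np.radians(c['vfov']/2)); return np.array([[f,0,c['cx']],[0,f,c['cy']],[0,0,1.]])
def rays(c,px):
    u=cv2.undistortPoints(np.array(px,float).reshape(-1,1,2),K(c),np.array(c['dist'])).reshape(-1,2)
    d=np.c_[u[:,0],-u[:,1],-np.ones(len(u))]; P=np.array(c['pose'])
    return P[:3,3],d@P[:3,:3].T
def onz(c,px,z):
    o,d=rays(c,px); return (o+d*((z-o[2])/d[:,2])[:,None])[:,:2]
def proj(c,X):
    P=np.array(c['pose']);p=(np.atleast_2d(X)-P[:3,3])@P[:3,:3]; p=p*[1,-1,-1]
    return cv2.projectPoints(p,np.zeros(3),np.zeros(3),K(c),np.array(c['dist']))[0].reshape(-1,2)
E
python3 - <<'E'
from h import *
t=load('top0');im=t['pixels'][:,:,::-1]
def crop(im,x,y,w,h,s): return cv2.resize(im[y:y+h,x:x+w],None,fx=s,fy=s,interpolation=cv2.INTER_CUBIC)
a=crop(im,140,225,190,100,4)
b=crop(im,325,225,190,100,4)
d=np.vstack([a,b])[:600]
for k in range(0,190,10):
    for base in (0,400):
        cv2.line(d,(k*4,base),(k*4,base+(12 if k%50 else 24)),(0,0,255),1)
for k in range(0,100,10):
    for base in (0,400): cv2.line(d,(0,base+k*4),(12,base+k*4),(0,0,255),1)
cv2.imwrite('pics/c1.png',cv2.resize(d,(0,0),fx=.75,fy=.75) if d.shape[0]>600 else np.vstack([a,b])[:0] if 0 else cv2.resize(np.vstack([a,b]),None,fx=.75,fy=.75,interpolation=cv2.INTER_AREA))
s=load('side0')['pixels'][:,:,::-1]
cv2.imwrite('pics/c2.png',crop(s,225,150,150,280,2.1))
hsv=cv2.cvtColor(np.ascontiguousarray(im),cv2.COLOR_BGR2HSV)
m=cv2.inRange(hsv,(5,70,60),(22,255,255));m=cv2.morphologyEx(m,cv2.MORPH_CLOSE,np.ones((5,5)))
for c in cv2.findContours(m,0,2)[0]:
    A=cv2.contourArea(c)
    if A>1000:
        w=onz(t,c.reshape(-1,2),14).astype(np.float32); r=cv2.minAreaRect(w)
        print(A,cv2.boundingRect(c),np.round(r[0],1),np.round(r[1],1),r[2], 'circ',cv2.minEnclosingCircle(w))
E
```

```text
1999.0 (185, 186, 52, 51) [584.5 240.9] [110.5 107.2] 88.96096801757812 circ ((583.6204223632812, 241.33688354492188), 55.78763961791992)
3476.0 (402, 177, 84, 62) [ 583.6 -254.8] [100.3 162.4] 11.133560180664062 circ ((583.1578369140625, -254.80252075195312), 93.87284851074219)
3454.5 (282, 164, 82, 59) [617.6   1.5] [100.8 160.1] 8.786221504211426 circ ((618.0859985351562, 1.9273948669433594), 93.21795654296875)
9914.5 (575, 97, 65, 176) [ 633.6 -616.2] [148.8 388.7] 86.73301696777344 circ ((633.2601318359375, -627.0320434570312), 204.22364807128906)
1401.0 (221, 88, 43, 44) [803.2 171.6] [96.1 90.2] 43.80550765991211 circ ((802.8338012695312, 171.32456970214844), 48.6609001159668)
```

View pics/c1.png

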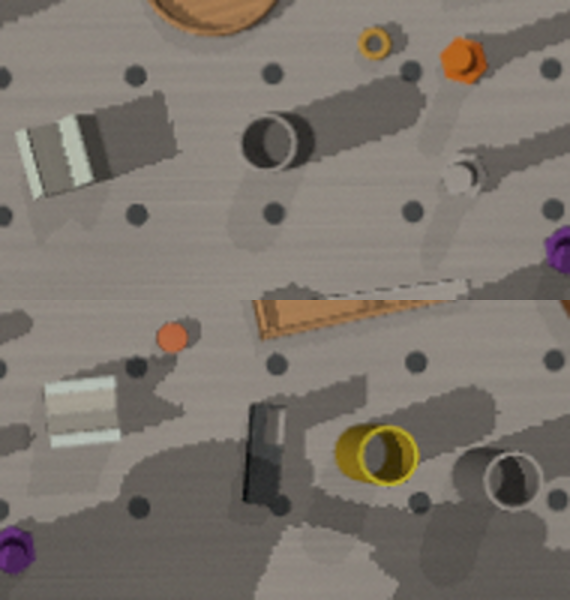

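View pics/c2.png

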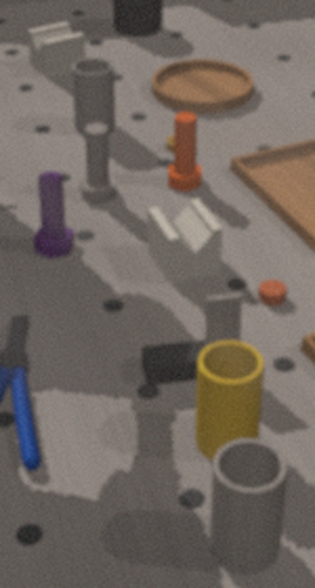

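The crops confirm the choices. The bare grey bolt is at top px (293,284), beside the orange and purple ones. The grey shells have rim centres at (230,272) and (496,284.5), and the yellow tube is excluded. The square stands at (413,277), between block B and the yellow tube. Next I'll measure and cross-check against the side view.

```bash
python3 - <<'E'
from h import *
t=load('top0');s=load('side0')
A=np.array([140,225.]);B=np.array([325,125.])
f=lambda pts,o:(np.array(pts,float)+.5)/3-.5+o
va=onz(t,f([(17,132),(79,114),(107,181),(36,199)],A),42)
vb=onz(t,f([(45,383),(116,377),(121,439),(49,446)],B),42)
for n,v in(('va',va),('vb',vb)):
    r=cv2.minAreaRect(v.astype(np.float32));e1=(v[1]-v[0]+v[2]-v[3])/2;e2=(v[3]-v[0]+v[2]-v[1])/2
    c=v.mean(0);print(n,c,'e01',np.hypot(*e1),np.arctan2(e1[1],e1[0]),'e03',np.hypot(*e2),np.arctan2(e2[1],e2[0]),'side proj top',proj(s,[*c,42]))
for n,p,o,z in(('sa',(271,141),A,68),('sb',(513,479),B,68),('bolt',(459,178),A,67.5),('yellow',(388,456),B,68),('orange',(462,60),A,67)):
    c=onz(t,f([p],o),z)[0];print(n,c,'side top',proj(s,[*c,z]),'base',proj(s,[*c,0]))
print('square corners',onz(t,f([(252,403),(285,405),(275,505),(245,502)],B),18))
E
```

```text
va [446.22169195 341.72742679] e01 48.85232661307372 -1.3248786742585605 e03 49.30922269189999 -2.8044342064491055 side proj top [[252.52491326 166.0742065 ]]
vb [471.43084561 -57.70549945] e01 48.807153288127544 -1.4963312492001855 e03 42.59869754926569 -3.0875474733278465 side proj top [[313.78375997 253.76953008]]
sa [455.41644381 187.69519733] side top [[270.85593574 181.72102005]] base [[271.79687668 211.22105545]]
sb [ 421.69832432 -340.98573887] side top [[345.95079156 369.464647  ]] base [[343.03326101 408.64934485]]
bolt [429.11518804  62.61364081] side top [[272.13519139 210.98351833]] base [[273.16508338 242.6798798 ]]
yellow [ 438.46825853 -257.68697732] side top [[335.65415556 321.16850204]] base [[333.66854247 359.22430405]]
orange [507.26919033  59.53424446] side top [[313.69644597 206.66179564]] base [[313.17520735 237.70630781]]
square corners [[ 475.24047881 -177.22760693]
 [ 473.45848533 -200.28320035]
 [ 403.90088639 -191.85491571]
 [ 406.35308782 -170.94795133]]
```

```bash
cat > plan.py <<'E'
import sys,numpy as np
from plant import get_obs
from scipy.spatial.transform import Rotation as R
def plan(*targets):
    o=get_obs();p=np.array(o['tool_pos']);q=R.from_euler('xyz',o['tcp_rot'])
    for x,y,z,yaw in targets:
        g=R.from_euler('xyz',[np.pi,0,yaw]);print((x,y,z,yaw),'dp',np.round(q.inv().apply(np.array([x,y,z])-p)/1000,3),'rot',np.round((q.inv()*g).as_rotvec(),3))
        p=np.array([x,y,z]);q=g
if __name__=='__main__': plan(*eval(sys.argv[1]))
E
python3 plan.py '[(446,343.7,110,1.82),(446,343.7,15,1.82)]'
```

```text
(446, 343.7, 110, 1.82) dp [-0.321 -0.062  0.086] rot [-1.000e-03  1.000e-03  1.015e+00]
(446, 343.7, 15, 1.82) dp [ 0.    -0.     0.095] rot [0. 0. 0.]
```

```bash
python3 -m pendant '{"dp":[[-0.04,-0.01,0],[-0.09,-0.02,0.02],[-0.14,-0.03,0.04],[-0.19,-0.04,0.06],[-0.24,-0.05,0.07],[-0.29,-0.06,0.086],[-0.321,-0.062,0.086],[-0.321,-0.062,0.086]],"rotation":[[0,0,0.15],[0,0,0.3],[0,0,0.46],[0,0,0.62],[0,0,0.78],[0,0,0.94],[0,0,1.015],[0,0,1.015]]}' 0.07
python3 - <<'E'
from plant import vision
import cv2,pickle
from h import *
c=vision.capture('top');cv2.imwrite('pics/t1.png',cv2.resize(c['pixels'][200:360,100:300,::-1],None,fx=3,fy=3))
E
python3 plan.py '[(446,343.7,15,1.82)]'
```

```text
time: 1.1
tool_pos: [447.4, 343.2, 109.7]
tcp_rot: [-3.141, 0.0, 1.817]
contact_force: [-1.2, -0.6, -0.8]
grip_width: 70.0
finger_force: 0.0
(446, 343.7, 15, 1.82) dp [-0.     0.     0.095] rot [-0.001  0.    -0.001]
```

View pics/t1.png

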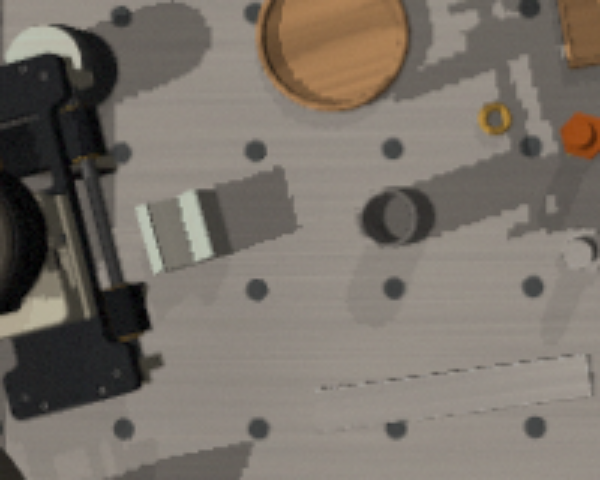

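The arm hides nothing I need: block A is at px (159,277), as measured, so I'll descend and grip.

```bash
python3 -m pendant '{"dp":[[0,0,0.02],[0,0,0.04],[0,0,0.06],[0,0,0.08],[0,0,0.095],[0,0,0.095]],"rotation":[[0,0,0],[0,0,0],[0,0,0],[0,0,0],[0,0,0],[0,0,0]]}'
python3 -m pendant '{"dp":[[0,0,0],[0,0,0],[0,0,0],[0,0,0],[0,0,0],[0,0,0],[0,0,0],[0,0,0]],"rotation":[[0,0,0],[0,0,0],[0,0,0],[0,0,0],[0,0,0],[0,0,0],[0,0,0],[0,0,0]]}' 0.03
python3 -m pendant '{"dp":[[0,0,-0.02],[0,0,-0.04],[0,0,-0.06],[0,0,-0.085],[0,0,-0.11],[0,0,-0.135],[0,0,-0.135]],"rotation":[[0,0,0],[0,0,0],[0,0,0],[0,0,0],[0,0,0],[0,0,0],[0,0,0]]}'
python3 plan.py '[(591,-293,150,1.765),(591,-293,22,1.765)]'
```

```text
time: 1.9
tool_pos: [444.5, 344.5, 14.6]
tcp_rot: [-3.139, 0.001, 1.821]
contact_force: [-0.6, 0.0, 0.2]
grip_width: 70.2
finger_force: 0.0
time: 2.9
tool_pos: [445.8, 344.5, 15.4]
tcp_rot: [3.142, -0.0, 1.82]
contact_force: [-0.3, 0.6, -0.3]
grip_width: 30.0
finger_force: 0.0
time: 3.78
tool_pos: [446.8, 345.1, 152.2]
tcp_rot: [3.138, -0.001, 1.82]
contact_force: [-0.7, -0.2, -0.3]
grip_width: 30.2
finger_force: 0.0
(591, -293, 150, 1.765) dp [-0.654 -0.018  0.001] rot [ 0.004 -0.001  0.055]
(591, -293, 22, 1.765) dp [ 0.    -0.     0.128] rot [0. 0. 0.]
```

The fingers closed to 30 mm without touching anything, so I missed the block. I'll look before moving again.

```bash
python3 - <<'E'
from plant import vision
from h import *
a=vision.capture('top');b=vision.capture('side')
pickle.dump(a,open('pics/t2.pkl','wb'));pickle.dump(b,open('pics/s2.pkl','wb'))
A=cv2.resize(a['pixels'][190:330,60:260,::-1],(400,280));B=cv2.resize(b['pixels'][20:220,150:350,::-1],(400,400))
for z in (0,42,152):
    for n,c in(('t',a),('s',b)): print(z,n,proj(c,[446,344,z]))
im=np.zeros((400,800,3),np.uint8);im[:280,:400]=A;im[:,400:]=B;cv2.imwrite('pics/m2.png',im)
E
```

```text
0 t [[165.77046918 276.32652398]]
0 s [[253.08172453 182.21072109]]
42 t [[158.47814299 276.94801178]]
42 s [[252.24404491 165.72281117]]
152 t [[135.9166129  278.86680399]]
152 s [[249.97609023 119.69750572]]
```

View pics/m2.png

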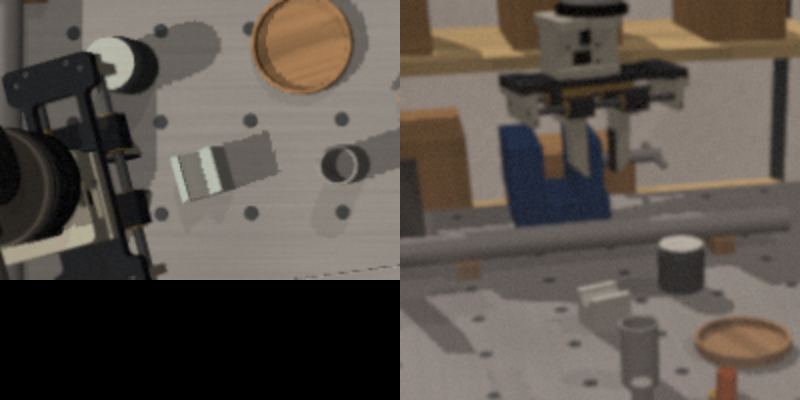

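Block A is untouched at side px (251,172). The fingertips appear at side px (250,105), but the reported TCP projects to (250,120), so the tool frame and the image disagree. I'll check that more precisely with the first picture as well.

```bash
python3 - <<'E'
from h import *
from plant import get_obs
o=get_obs();print(o['joint_positions'],o['tool_pos'])
s0=load('side0');s2=load('s2');t0=load('top0');t2=load('t2')
def show(c,P,box,k):
    x,y,w,h=box;im=cv2.resize(c['pixels'][y:y+h,x:x+w,::-1],None,fx=k,fy=k,interpolation=cv2.INTER_CUBIC)
    p=(proj(c,P)[0]-[x,y])*k; print(p,proj(c,P)); cv2.drawMarker(im,tuple(int(v) for v in p),(0,0,255),0,10,1);return im
a=show(s0,[158.5,500.5,196.4],(60,0,100,150),4);b=show(s2,[446.3,344.5,151],(200,10,100,150),4)
cv2.imwrite('pics/m3.png',np.hstack([a,b]))
E
```

```text
[5.21787358e-01 4.51262234e-01 1.48855878e+00 4.17404987e-05
 1.20243991e+00 2.72745590e-01] [445.48154633 344.26682511 149.75354193]
[221.21071347 371.57789346] [[115.30267837  92.89447337]]
[200.35283657 440.23477311] [[250.08820914 120.05869328]]
```

View pics/m3.png

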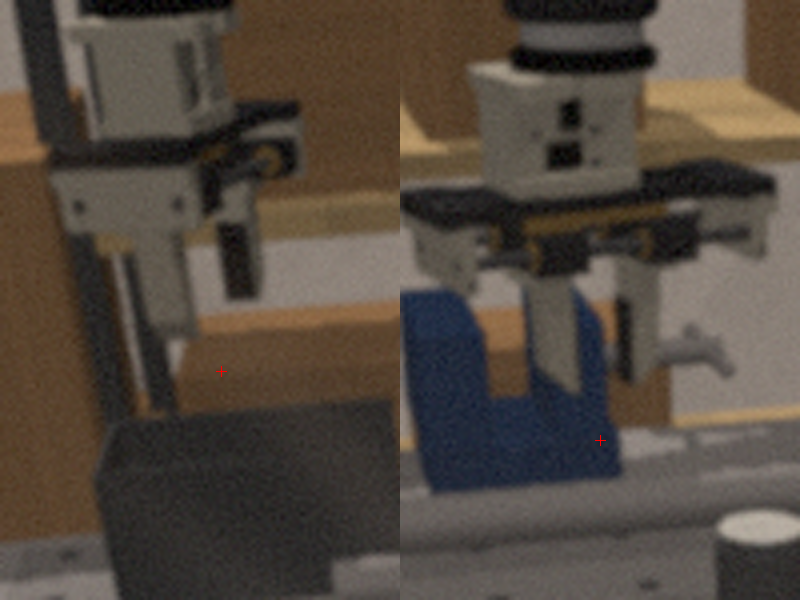

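The tips sit about 14 px above the projected TCP in both poses. That suggests the real fingertips are roughly 33 mm higher than reported. I'll probe the bare table at (446,265), between block A and shell A, to measure it.

```bash
python3 -m pendant '{"dp":[[-0.03,-0.008,0],[-0.06,-0.015,0],[-0.077,-0.02,0.02],[-0.077,-0.02,0.06],[-0.077,-0.02,0.1],[-0.077,-0.02,0.13],[-0.077,-0.02,0.14],[-0.077,-0.02,0.14]],"rotation":[[0,0,0],[0,0,0],[0,0,0],[0,0,0],[0,0,0],[0,0,0],[0,0,0],[0,0,0]]}' 0.03
python3 -m pendant '{"dp":[[0,0,0.003],[0,0,0.006],[0,0,0.009],[0,0,0.012],[0,0,0.015],[0,0,0.015]],"rotation":[[0,0,0],[0,0,0],[0,0,0],[0,0,0],[0,0,0],[0,0,0]]}'
python3 - <<'E'
from h import *
from plant import vision,get_obs
a=vision.capture('top');b=vision.capture('side');p=get_obs()['tool_pos'];print(p)
def show(c,P,box,k):
    x,y,w,h=box;im=cv2.resize(c['pixels'][y:y+h,x:x+w,::-1],None,fx=k,fy=k,interpolation=cv2.INTER_CUBIC)
    for q,col in((P,(0,0,255)),(P+[0,0,33],(0,255,0))):
        cv2.drawMarker(im,tuple(int(v) for v in (proj(c,q)[0]-[x,y])*k),col,0,10,1)
    return im
cv2.imwrite('pics/m4.png',np.hstack([show(a,p,(120,190,133,150),3),show(b,p,(200,90,133,150),3)]))
E
```

```text
time: 4.88
tool_pos: [444.9, 264.7, 9.8]
tcp_rot: [-3.14, 0.0, 1.82]
contact_force: [0.3, -0.3, 0.5]
grip_width: 30.0
finger_force: 0.0
time: 5.62
tool_pos: [445.2, 264.8, -4.9]
tcp_rot: [-3.141, 0.0, 1.82]
contact_force: [-0.6, 0.5, -0.1]
grip_width: 30.0
finger_force: 0.0
[445.42390559 264.93733242  -4.59024438]
```

View pics/m4.png

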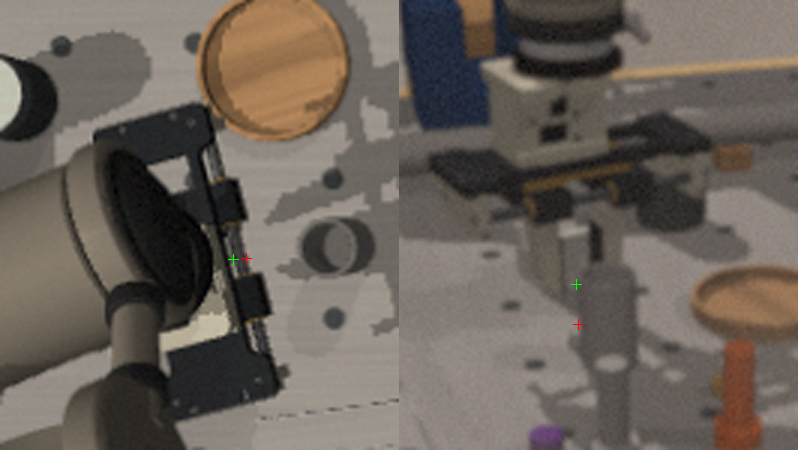

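The tool is below reported z = 0 with no contact, so the z offset is real. I'll continue down gently until it touches.

```bash
python3 -m pendant '{"dp":[[0,0,0.004],[0,0,0.008],[0,0,0.012],[0,0,0.015],[0,0,0.018],[0,0,0.02],[0,0,0.02]],"rotation":[[0,0,0],[0,0,0],[0,0,0],[0,0,0],[0,0,0],[0,0,0],[0,0,0]]}'
for i in 1 2 3 4; do :; done
python3 -m pendant '{"dp":[[0,0,0.001],[0,0,0.002],[0,0,0.003],[0,0,0.003]],"rotation":[[0,0,0],[0,0,0],[0,0,0],[0,0,0]]}' | grep -E 'tool_pos|contact'
```

```text
time: 6.6
tool_pos: [445.3, 264.9, -24.7]
tcp_rot: [-3.141, -0.0, 1.82]
contact_force: [-0.9, 0.2, 0.1]
grip_width: 29.9
finger_force: 0.0
tool_pos: [445.4, 264.9, -27.6]
contact_force: [-0.1, 0.2, -0.7]
```

```bash
python3 -m pendant '{"dp":[[0,0,0.001],[0,0,0.002],[0,0,0.002]],"rotation":[[0,0,0],[0,0,0],[0,0,0]]}' | grep -E 'tool_pos|contact'
python3 -m pendant '{"dp":[[0,0,0.001],[0,0,0.002],[0,0,0.002]],"rotation":[[0,0,0],[0,0,0],[0,0,0]]}' | grep -E 'tool_pos|contact'
```

```text
tool_pos: [445.4, 264.9, -29.7]
contact_force: [-0.4, -0.4, 0.8]
tool_pos: [445.5, 265.0, -30.1]
contact_force: [-4.0, -2.2, 15.7]
```

```bash
python3 -m pendant '{"dp":[[0,0,0.001],[0,0,0.001],[0,0,0.001]],"rotation":[[0,0,0],[0,0,0],[0,0,0]]}' | grep -E 'tool_pos|contact'
```

```text
tool_pos: [445.6, 265.0, -30.2]
contact_force: [-6.5, -3.3, 25.1]
```

Contact comes at reported z = -30, so true height = reported + 30 mm. I'll put that in the planner and retry block A.

```bash
sed -i "s/p=np.array(o\['tool_pos'\]);/p=np.array(o['tool_pos'])+[0,0,30];/" plan.py
python3 -m pendant '{"dp":[[0,0,-0.01],[0,0,-0.03],[0,0,-0.06],[0,0,-0.09],[0,0,-0.11],[0.02,0.005,-0.11],[0.06,0.015,-0.11],[0.077,0.02,-0.11]],"rotation":[[0,0,0],[0,0,0],[0,0,0],[0,0,0],[0,0,0],[0,0,0],[0,0,0],[0,0,0]]}' 0.07
python3 plan.py '[(446,343.7,15,1.82)]'
```

```text
time: 9.22
tool_pos: [445.1, 346.8, 76.3]
tcp_rot: [-3.141, -0.0, 1.822]
contact_force: [0.3, 0.4, 0.8]
grip_width: 70.3
finger_force: 0.0
(446, 343.7, 15, 1.82) dp [-0.003  0.     0.091] rot [-0.001 -0.     0.002]
```

```bash
python3 -m pendant '{"dp":[[-0.003,0,0.02],[-0.003,0,0.04],[-0.003,0,0.06],[-0.003,0,0.08],[-0.003,0,0.091],[-0.003,0,0.091]],"rotation":[[0,0,0],[0,0,0],[0,0,0],[0,0,0],[0,0,0],[0,0,0]]}'
python3 -m pendant '{"dp":[[0,0,0],[0,0,0],[0,0,0],[0,0,0],[0,0,0],[0,0,0],[0,0,0],[0,0,0]],"rotation":[[0,0,0],[0,0,0],[0,0,0],[0,0,0],[0,0,0],[0,0,0],[0,0,0],[0,0,0]]}' 0.03
python3 -m pendant '{"dp":[[0,0,-0.02],[0,0,-0.04],[0,0,-0.06],[0,0,-0.085],[0,0,-0.11],[0,0,-0.125],[0,0,-0.125]],"rotation":[[0,0,0],[0,0,0],[0,0,0],[0,0,0],[0,0,0],[0,0,0],[0,0,0]]}'
python3 plan.py '[(591,-293,140,1.765),(591,-293,22,1.765)]'
```

```text
time: 9.98
tool_pos: [445.8, 341.4, -14.7]
tcp_rot: [-3.139, 0.001, 1.82]
contact_force: [0.5, -0.1, -0.3]
grip_width: 70.0
finger_force: 0.0
time: 10.98
tool_pos: [446.6, 341.7, -13.0]
tcp_rot: [3.141, -0.0, 1.82]
contact_force: [-1.4, -0.4, 6.8]
grip_width: 47.6
finger_force: 30.0
time: 11.85
tool_pos: [447.1, 341.8, 112.1]
tcp_rot: [3.14, -0.001, 1.82]
contact_force: [-0.5, 1.0, -3.2]
grip_width: 47.6
finger_force: 30.0
(591, -293, 140, 1.765) dp [-0.651 -0.017  0.002] rot [ 0.002 -0.001  0.055]
(591, -293, 22, 1.765) dp [ 0.    -0.     0.118] rot [0. 0. 0.]
```

The grip holds at 47.6 mm. Next I'll carry block A to the far bay.

```bash
python3 -m pendant '{"dp":[[-0.02,0,0],[-0.06,-0.002,0],[-0.105,-0.003,0],[-0.15,-0.004,0],[-0.195,-0.005,0],[-0.24,-0.006,0],[-0.285,-0.008,0],[-0.325,-0.009,0]],"rotation":[[0,0,0.01],[0,0,0.02],[0,0,0.03],[0,0,0.04],[0,0,0.05],[0,0,0.055],[0,0,0.055],[0,0,0.055]]}' >/dev/null
python3 -m pendant '{"dp":[[-0.045,0.016,0],[-0.09,0.016,0],[-0.135,0.016,0],[-0.18,0.016,0],[-0.225,0.016,0],[-0.27,0.013,0],[-0.305,0.01,0],[-0.325,0.01,0]],"rotation":[[0,0,0],[0,0,0],[0,0,0],[0,0,0],[0,0,0],[0,0,0],[0,0,0],[0,0,0]]}'
python3 plan.py '[(591,-293,140,1.765),(591,-293,22,1.765)]'
```

```text
time: 13.85
tool_pos: [588.6, -295.4, 109.5]
tcp_rot: [-3.139, -0.002, 1.762]
contact_force: [0.8, 0.3, -2.0]
grip_width: 47.6
finger_force: 30.0
(591, -293, 140, 1.765) dp [ 0.002  0.003 -0.001] rot [-0.002 -0.002 -0.003]
(591, -293, 22, 1.765) dp [ 0.    -0.     0.118] rot [0. 0. 0.]
```

```bash
python3 -m pendant '{"dp":[[0.002,0.003,0.02],[0.002,0.003,0.045],[0.002,0.003,0.07],[0.002,0.003,0.09],[0.002,0.003,0.105],[0.002,0.003,0.112],[0.002,0.003,0.116],[0.002,0.003,0.116]],"rotation":[[0,0,0],[0,0,0],[0,0,0],[0,0,0],[0,0,0],[0,0,0],[0,0,0],[0,0,0]]}'
```

```text
time: 14.85
tool_pos: [593.1, -290.2, -4.3]
tcp_rot: [3.141, 0.0, 1.765]
contact_force: [0.3, -0.3, -2.4]
grip_width: 47.6
finger_force: 30.0
```

```bash
python3 -m pendant '{"dp":[[0,0,0.001],[0,0,0.002],[0,0,0.003],[0,0,0.003]],"rotation":[[0,0,0],[0,0,0],[0,0,0],[0,0,0]]}' | grep -E 'tool_pos|contact'
```

```text
tool_pos: [592.9, -290.0, -7.6]
contact_force: [0.5, -0.5, -1.6]
```

```bash
python3 -m pendant '{"dp":[[0,0,0.001],[0,0,0.001],[0,0,0.001]],"rotation":[[0,0,0],[0,0,0],[0,0,0]]}' | grep -E 'tool_pos|contact'
```

```text
tool_pos: [593.1, -290.1, -7.9]
contact_force: [-2.6, 0.4, 5.5]
```

Block A is on the tray floor. I'll release it, lift, and go to block B.

```bash
python3 -m pendant '{"dp":[[0,0,0],[0,0,0],[0,0,0],[0,0,0],[0,0,-0.02],[0,0,-0.05],[0,0,-0.08],[0,0,-0.1]],"rotation":[[0,0,0],[0,0,0],[0,0,0],[0,0,0],[0,0,0],[0,0,0],[0,0,0],[0,0,0]]}' 0.068
python3 plan.py '[(471,-57.7,120,1.64),(471,-57.7,16,1.64)]'
```

```text
time: 16.73
tool_pos: [593.4, -290.4, 93.0]
tcp_rot: [3.14, 0.001, 1.765]
contact_force: [-0.0, -0.6, 0.4]
grip_width: 68.0
finger_force: 0.0
(471, -57.7, 120, 1.64) dp [ 0.252 -0.075  0.003] rot [0.002 0.001 0.125]
(471, -57.7, 16, 1.64) dp [ 0.    -0.     0.104] rot [0. 0. 0.]
```

```bash
python3 -m pendant '{"dp":[[0.05,-0.015,0],[0.1,-0.03,0],[0.15,-0.045,0],[0.2,-0.06,0],[0.24,-0.072,0],[0.252,-0.075,0],[0.252,-0.075,0]],"rotation":[[0,0,0.03],[0,0,0.06],[0,0,0.09],[0,0,0.12],[0,0,0.125],[0,0,0.125],[0,0,0.125]]}'
python3 -m pendant '{"dp":[[0,0,0.02],[0,0,0.04],[0,0,0.065],[0,0,0.09],[0,0,0.106],[0,0,0.106]],"rotation":[[0,0,0],[0,0,0],[0,0,0],[0,0,0],[0,0,0],[0,0,0]]}'
python3 -m pendant '{"dp":[[0,0,0],[0,0,0],[0,0,0],[0,0,0],[0,0,0],[0,0,0],[0,0,0],[0,0,0]],"rotation":[[0,0,0],[0,0,0],[0,0,0],[0,0,0],[0,0,0],[0,0,0],[0,0,0],[0,0,0]]}' 0.03
python3 -m pendant '{"dp":[[0,0,-0.02],[0,0,-0.04],[0,0,-0.06],[0,0,-0.085],[0,0,-0.11],[0,0,-0.125],[0,0,-0.125]],"rotation":[[0,0,0],[0,0,0],[0,0,0],[0,0,0],[0,0,0],[0,0,0],[0,0,0]]}'
python3 plan.py '[(576,-216.8,140,1.765),(576,-216.8,22,1.765)]'
```

```text
time: 17.6
tool_pos: [471.4, -57.3, 91.8]
tcp_rot: [3.14, 0.001, 1.641]
contact_force: [0.9, -1.5, 1.1]
grip_width: 68.1
finger_force: 0.0
time: 18.35
tool_pos: [470.9, -58.4, -15.7]
tcp_rot: [-3.14, -0.001, 1.638]
contact_force: [-0.1, -0.3, -0.1]
grip_width: 68.2
finger_force: 0.0
time: 19.35
tool_pos: [470.8, -57.4, -14.1]
tcp_rot: [3.141, 0.0, 1.64]
contact_force: [-2.5, -1.6, 6.1]
grip_width: 43.7
finger_force: 30.0
time: 20.23
tool_pos: [471.5, -57.3, 111.2]
tcp_rot: [3.139, 0.001, 1.64]
contact_force: [0.1, -1.1, -2.6]
grip_width: 44.0
finger_force: 30.0
(576, -216.8, 140, 1.765) dp [-0.166  0.093  0.002] rot [ 0.002  0.001 -0.125]
(576, -216.8, 22, 1.765) dp [ 0.    -0.     0.118] rot [0. 0. 0.]
```

```bash
python3 -m pendant '{"dp":[[-0.02,0.01,0],[-0.055,0.03,0],[-0.09,0.05,0],[-0.125,0.07,0],[-0.15,0.084,0],[-0.166,0.093,0],[-0.166,0.093,0]],"rotation":[[0,0,-0.02],[0,0,-0.05],[0,0,-0.08],[0,0,-0.1],[0,0,-0.125],[0,0,-0.125],[0,0,-0.125]]}'
python3 -m pendant '{"dp":[[0,0,0.02],[0,0,0.045],[0,0,0.07],[0,0,0.09],[0,0,0.105],[0,0,0.112],[0,0,0.117],[0,0,0.117]],"rotation":[[0,0,0],[0,0,0],[0,0,0],[0,0,0],[0,0,0],[0,0,0],[0,0,0],[0,0,0]]}'
python3 -m pendant '{"dp":[[0,0,0.001],[0,0,0.002],[0,0,0.002]],"rotation":[[0,0,0],[0,0,0],[0,0,0]]}'
```

```text
time: 21.1
tool_pos: [574.7, -217.0, 108.6]
tcp_rot: [-3.14, -0.001, 1.764]
contact_force: [-0.5, -0.0, -1.3]
grip_width: 43.8
finger_force: 30.0
time: 22.1
tool_pos: [575.1, -216.4, -6.5]
tcp_rot: [3.141, 0.0, 1.765]
contact_force: [1.0, -0.2, -2.5]
grip_width: 44.2
finger_force: 30.0
time: 22.48
tool_pos: [575.1, -216.5, -8.5]
tcp_rot: [3.141, 0.0, 1.765]
contact_force: [-1.2, 0.6, -2.3]
grip_width: 43.7
finger_force: 30.0
```

```bash
python3 -m pendant '{"dp":[[0,0,0.001],[0,0,0.001],[0,0,0.001]],"rotation":[[0,0,0],[0,0,0],[0,0,0]]}'|grep -E 'tool_pos|contact'
python3 -m pendant '{"dp":[[0,0,0],[0,0,0],[0,0,0],[0,0,0],[0,0,-0.02],[0,0,-0.05],[0,0,-0.09],[0,0,-0.12]],"rotation":[[0,0,0],[0,0,0],[0,0,0],[0,0,0],[0,0,0],[0,0,0],[0,0,0],[0,0,0]]}' 0.068
python3 plan.py '[(421.7,-341,140,1.57),(421.7,-341,30,1.57)]'
```

```text
tool_pos: [575.2, -216.6, -9.0]
contact_force: [-2.2, 1.4, 4.8]
time: 23.85
tool_pos: [575.4, -216.6, 112.1]
tcp_rot: [3.14, 0.001, 1.765]
contact_force: [0.1, -0.2, -0.1]
grip_width: 68.1
finger_force: 0.0
(421.7, -341, 140, 1.57) dp [-0.092 -0.175  0.002] rot [0.001 0.001 0.195]
(421.7, -341, 30, 1.57) dp [ 0.   -0.    0.11] rot [0. 0. 0.]
```

```bash
python3 -m pendant '{"dp":[[-0.02,-0.04,0],[-0.04,-0.08,0],[-0.06,-0.12,0],[-0.08,-0.155,0],[-0.092,-0.175,0],[-0.092,-0.175,0]],"rotation":[[0,0,0.04],[0,0,0.08],[0,0,0.12],[0,0,0.16],[0,0,0.195],[0,0,0.195]]}'
python3 -m pendant '{"dp":[[0,0,0.02],[0,0,0.045],[0,0,0.07],[0,0,0.095],[0,0,0.11],[0,0,0.11]],"rotation":[[0,0,0],[0,0,0],[0,0,0],[0,0,0],[0,0,0],[0,0,0]]}'
python3 -m pendant '{"dp":[[0,0,0],[0,0,0],[0,0,0],[0,0,0],[0,0,0],[0,0,0],[0,0,0],[0,0,0]],"rotation":[[0,0,0],[0,0,0],[0,0,0],[0,0,0],[0,0,0],[0,0,0],[0,0,0],[0,0,0]]}' 0.03
python3 -m pendant '{"dp":[[0,0,-0.02],[0,0,-0.04],[0,0,-0.065],[0,0,-0.09],[0,0,-0.115],[0,0,-0.135],[0,0,-0.135]],"rotation":[[0,0,0],[0,0,0],[0,0,0],[0,0,0],[0,0,0],[0,0,0],[0,0,0]]}'
python3 plan.py '[(623.4,-36,165,1.724),(623.4,-36,36,1.724)]'
```

```text
time: 24.6
tool_pos: [420.1, -341.5, 110.5]
tcp_rot: [3.142, 0.0, 1.567]
contact_force: [0.4, 1.3, -0.4]
grip_width: 68.1
finger_force: 0.0
time: 25.35
tool_pos: [421.0, -339.6, -0.5]
tcp_rot: [-3.14, -0.002, 1.571]
contact_force: [0.3, -0.5, -0.3]
grip_width: 67.7
finger_force: 0.0
time: 26.35
tool_pos: [421.0, -340.7, 1.0]
tcp_rot: [3.141, 0.001, 1.57]
contact_force: [-2.3, -0.1, 5.6]
grip_width: 41.1
finger_force: 30.0
time: 27.22
tool_pos: [421.7, -341.0, 136.3]
tcp_rot: [3.139, 0.002, 1.57]
contact_force: [0.6, -0.3, -1.2]
grip_width: 40.8
finger_force: 30.0
(623.4, -36, 165, 1.724) dp [0.305 0.201 0.001] rot [ 0.002  0.002 -0.154]
(623.4, -36, 36, 1.724) dp [-0.    -0.     0.129] rot [0. 0. 0.]
```

```bash
python3 -m pendant '{"dp":[[0.02,0.013,0],[0.06,0.04,0],[0.105,0.07,0],[0.15,0.1,0],[0.195,0.13,0],[0.24,0.158,0],[0.28,0.185,0],[0.305,0.201,0]],"rotation":[[0,0,-0.02],[0,0,-0.05],[0,0,-0.08],[0,0,-0.11],[0,0,-0.14],[0,0,-0.154],[0,0,-0.154],[0,0,-0.154]]}'
python3 -m pendant '{"dp":[[0,0,0],[0,0,0.03],[0,0,0.06],[0,0,0.09],[0,0,0.11],[0,0,0.12],[0,0,0.127],[0,0,0.127]],"rotation":[[0,0,0],[0,0,0],[0,0,0],[0,0,0],[0,0,0],[0,0,0],[0,0,0],[0,0,0]]}'
python3 -m pendant '{"dp":[[0,0,0.001],[0,0,0.002],[0,0,0.002]],"rotation":[[0,0,0],[0,0,0],[0,0,0]]}'
```

```text
time: 28.22
tool_pos: [622.6, -33.2, 133.3]
tcp_rot: [-3.139, -0.001, 1.726]
contact_force: [-0.2, 0.3, -2.5]
grip_width: 40.8
finger_force: 30.0
time: 29.22
tool_pos: [622.2, -35.9, 8.3]
tcp_rot: [-3.141, -0.0, 1.724]
contact_force: [-0.2, -0.6, -1.8]
grip_width: 40.8
finger_force: 30.0
time: 29.6
tool_pos: [622.5, -35.6, 6.7]
tcp_rot: [3.141, 0.0, 1.724]
contact_force: [0.6, 0.3, -1.9]
grip_width: 40.6
finger_force: 30.0
```

```bash
python3 -m pendant '{"dp":[[0,0,0.001],[0,0,0.001],[0,0,0.001]],"rotation":[[0,0,0],[0,0,0],[0,0,0]]}'|grep -E 'tool_pos|contact'
```

```text
tool_pos: [622.6, -35.6, 6.0]
contact_force: [-2.2, 0.6, 5.1]
```

```bash
python3 -m pendant '{"dp":[[0,0,0],[0,0,0],[0,0,0],[0,0,0],[0,0,-0.02],[0,0,-0.05],[0,0,-0.09],[0,0,-0.12]],"rotation":[[0,0,0],[0,0,0],[0,0,0],[0,0,0],[0,0,0],[0,0,0],[0,0,0],[0,0,0]]}' 0.065
python3 plan.py '[(455,187.7,156,1.724),(455,187.7,30,1.724)]'
```

```text
time: 30.98
tool_pos: [622.7, -35.7, 127.2]
tcp_rot: [3.14, 0.0, 1.724]
contact_force: [0.9, -0.3, 0.3]
grip_width: 64.7
finger_force: 0.0
(455, 187.7, 156, 1.724) dp [ 0.246 -0.132  0.001] rot [ 0.001  0.    -0.   ]
(455, 187.7, 30, 1.724) dp [-0.    -0.     0.126] rot [0. 0. 0.]
```

```bash
python3 -m pendant '{"dp":[[0.04,-0.02,0],[0.09,-0.048,0],[0.14,-0.075,0],[0.19,-0.1,0],[0.23,-0.123,0],[0.246,-0.132,0],[0.246,-0.132,0]],"rotation":[[0,0,0],[0,0,0],[0,0,0],[0,0,0],[0,0,0],[0,0,0],[0,0,0]]}' 0.068
python3 -m pendant '{"dp":[[0,0,0.02],[0,0,0.045],[0,0,0.07],[0,0,0.1],[0,0,0.12],[0,0,0.127],[0,0,0.127]],"rotation":[[0,0,0],[0,0,0],[0,0,0],[0,0,0],[0,0,0],[0,0,0],[0,0,0]]}'
python3 -m pendant '{"dp":[[0,0,0],[0,0,0],[0,0,0],[0,0,0],[0,0,0],[0,0,0],[0,0,0],[0,0,0]],"rotation":[[0,0,0],[0,0,0],[0,0,0],[0,0,0],[0,0,0],[0,0,0],[0,0,0],[0,0,0]]}' 0.03
python3 -m pendant '{"dp":[[0,0,-0.02],[0,0,-0.04],[0,0,-0.065],[0,0,-0.09],[0,0,-0.115],[0,0,-0.135],[0,0,-0.135]],"rotation":[[0,0,0],[0,0,0],[0,0,0],[0,0,0],[0,0,0],[0,0,0],[0,0,0]]}'
python3 plan.py '[(612,40,165,1.724),(612,40,36,1.724)]'
```

```text
time: 31.85
tool_pos: [454.5, 187.8, 125.6]
tcp_rot: [3.141, 0.0, 1.726]
contact_force: [0.9, -0.2, -0.4]
grip_width: 67.8
finger_force: 0.0
time: 32.72
tool_pos: [455.1, 186.6, -1.7]
tcp_rot: [-3.142, 0.0, 1.723]
contact_force: [-0.6, -0.3, 1.1]
grip_width: 67.7
finger_force: 0.0
time: 33.72
tool_pos: [454.2, 187.4, -1.2]
tcp_rot: [-3.142, -0.0, 1.724]
contact_force: [-2.9, 0.2, 5.5]
grip_width: 40.2
finger_force: 30.0
time: 34.6
tool_pos: [455.3, 187.6, 134.4]
tcp_rot: [3.138, -0.0, 1.724]
contact_force: [-0.1, 0.2, -1.4]
grip_width: 40.2
finger_force: 30.0
(612, 40, 165, 1.724) dp [-0.17   0.132 -0.   ] rot [ 0.003 -0.    -0.   ]
(612, 40, 36, 1.724) dp [-0.    -0.     0.129] rot [0. 0. 0.]
```

```bash
python3 -m pendant '{"dp":[[-0.02,0.015,0],[-0.055,0.043,0],[-0.09,0.07,0],[-0.125,0.097,0],[-0.155,0.12,0],[-0.17,0.132,0],[-0.17,0.132,0]],"rotation":[[0,0,0],[0,0,0],[0,0,0],[0,0,0],[0,0,0],[0,0,0],[0,0,0]]}'
python3 -m pendant '{"dp":[[0,0,0.02],[0,0,0.045],[0,0,0.07],[0,0,0.095],[0,0,0.115],[0,0,0.122],[0,0,0.127],[0,0,0.127]],"rotation":[[0,0,0],[0,0,0],[0,0,0],[0,0,0],[0,0,0],[0,0,0],[0,0,0],[0,0,0]]}'
python3 -m pendant '{"dp":[[0,0,0.001],[0,0,0.002],[0,0,0.002]],"rotation":[[0,0,0],[0,0,0],[0,0,0]]}'
```

```text
time: 35.48
tool_pos: [610.6, 38.5, 131.4]
tcp_rot: [-3.139, -0.001, 1.722]
contact_force: [0.0, -0.0, -1.3]
grip_width: 40.3
finger_force: 30.0
time: 36.48
tool_pos: [610.8, 39.7, 6.7]
tcp_rot: [3.141, -0.0, 1.724]
contact_force: [0.4, -1.1, -2.0]
grip_width: 40.1
finger_force: 30.0
time: 36.85
tool_pos: [610.8, 39.4, 4.6]
tcp_rot: [3.141, -0.0, 1.724]
contact_force: [-0.3, -0.9, -1.4]
grip_width: 40.3
finger_force: 30.0
```

```bash
python3 -m pendant '{"dp":[[0,0,0.001],[0,0,0.001],[0,0,0.001]],"rotation":[[0,0,0],[0,0,0],[0,0,0]]}'|grep -E 'tool_pos|contact'
```

```text
tool_pos: [610.9, 39.4, 3.8]
contact_force: [-1.4, -1.0, 3.5]
```

```bash
python3 -m pendant '{"dp":[[0,0,0],[0,0,0],[0,0,0],[0,0,0],[0,0,-0.02],[0,0,-0.05],[0,0,-0.09],[0,0,-0.12]],"rotation":[[0,0,0],[0,0,0],[0,0,0],[0,0,0],[0,0,0],[0,0,0],[0,0,0],[0,0,0]]}' 0.065
python3 plan.py '[(429,62.6,150,1.3),(429,62.6,26,1.3)]'
```

```text
time: 38.22
tool_pos: [611.1, 39.5, 125.2]
tcp_rot: [3.14, 0.0, 1.724]
contact_force: [0.3, -0.1, -0.7]
grip_width: 64.8
finger_force: 0.0
(429, 62.6, 150, 1.3) dp [ 0.051 -0.176  0.005] rot [ 0.001 -0.     0.424]
(429, 62.6, 26, 1.3) dp [ 0.    -0.     0.124] rot [0. 0. 0.]
```

```bash
python3 -m pendant '{"dp":[[0.01,-0.035,0],[0.02,-0.07,0],[0.03,-0.105,0],[0.04,-0.14,0],[0.048,-0.165,0.005],[0.051,-0.176,0.005],[0.051,-0.176,0.005],[0.051,-0.176,0.005]],"rotation":[[0,0,0.08],[0,0,0.16],[0,0,0.24],[0,0,0.32],[0,0,0.4],[0,0,0.424],[0,0,0.424],[0,0,0.424]]}' 0.05
python3 -m pendant '{"dp":[[0,0,0.02],[0,0,0.045],[0,0,0.07],[0,0,0.095],[0,0,0.115],[0,0,0.124],[0,0,0.124]],"rotation":[[0,0,0],[0,0,0],[0,0,0],[0,0,0],[0,0,0],[0,0,0],[0,0,0]]}'
python3 -m pendant '{"dp":[[0,0,0],[0,0,0],[0,0,0],[0,0,0],[0,0,0],[0,0,0],[0,0,0],[0,0,0]],"rotation":[[0,0,0],[0,0,0],[0,0,0],[0,0,0],[0,0,0],[0,0,0],[0,0,0],[0,0,0]]}' 0.01
python3 -m pendant '{"dp":[[0,0,-0.02],[0,0,-0.04],[0,0,-0.065],[0,0,-0.09],[0,0,-0.115],[0,0,-0.135],[0,0,-0.135]],"rotation":[[0,0,0],[0,0,0],[0,0,0],[0,0,0],[0,0,0],[0,0,0],[0,0,0]]}'
python3 plan.py '[(584,241,161,1.3),(584,241,36,1.3)]'
```

```text
time: 39.22
tool_pos: [430.3, 62.9, 118.7]
tcp_rot: [3.14, -0.0, 1.3]
contact_force: [0.8, 0.7, -0.4]
grip_width: 49.7
finger_force: 0.0
time: 40.1
tool_pos: [429.3, 62.9, -5.9]
tcp_rot: [-3.141, 0.0, 1.3]
contact_force: [-0.4, -0.1, 0.5]
grip_width: 49.8
finger_force: 0.0
time: 41.1
tool_pos: [428.7, 63.1, -5.4]
tcp_rot: [-3.141, -0.0, 1.3]
contact_force: [-3.3, 0.3, 5.4]
grip_width: 19.1
finger_force: 30.0
time: 41.98
tool_pos: [430.1, 63.0, 130.3]
tcp_rot: [3.138, -0.001, 1.3]
contact_force: [0.4, 0.2, -1.8]
grip_width: 19.5
finger_force: 30.0
(584, 241, 161, 1.3) dp [ 0.213  0.101 -0.   ] rot [ 0.003 -0.001 -0.   ]
(584, 241, 36, 1.3) dp [ 0.    -0.     0.125] rot [0. 0. 0.]
```

Contact should come near reported z = 0.

```bash
python3 -m pendant '{"dp":[[0.02,0.01,0],[0.06,0.028,0],[0.1,0.047,0],[0.14,0.066,0],[0.18,0.085,0],[0.205,0.097,0],[0.213,0.101,0],[0.213,0.101,0]],"rotation":[[0,0,0],[0,0,0],[0,0,0],[0,0,0],[0,0,0],[0,0,0],[0,0,0],[0,0,0]]}'
python3 -m pendant '{"dp":[[0,0,0.02],[0,0,0.045],[0,0,0.07],[0,0,0.095],[0,0,0.115],[0,0,0.122],[0,0,0.127],[0,0,0.127]],"rotation":[[0,0,0],[0,0,0],[0,0,0],[0,0,0],[0,0,0],[0,0,0],[0,0,0],[0,0,0]]}'
python3 -m pendant '{"dp":[[0,0,0.001],[0,0,0.002],[0,0,0.002]],"rotation":[[0,0,0],[0,0,0],[0,0,0]]}'
```

```text
time: 42.98
tool_pos: [582.7, 240.9, 128.0]
tcp_rot: [-3.14, 0.001, 1.3]
contact_force: [-0.4, -0.2, -1.8]
grip_width: 19.2
finger_force: 30.0
time: 43.98
tool_pos: [583.5, 241.0, 2.9]
tcp_rot: [3.141, -0.0, 1.3]
contact_force: [-0.1, -0.1, -3.5]
grip_width: 19.2
finger_force: 30.0
time: 44.35
tool_pos: [583.4, 241.3, 0.6]
tcp_rot: [3.141, -0.0, 1.3]
contact_force: [-0.3, -0.3, -1.7]
grip_width: 19.8
finger_force: 30.0
```

```bash
python3 -m pendant '{"dp":[[0,0,0.001],[0,0,0.001],[0,0,0.001]],"rotation":[[0,0,0],[0,0,0],[0,0,0]]}'|grep -E 'tool_pos|contact'
```

```text
tool_pos: [583.5, 241.3, -0.3]
contact_force: [-0.7, 0.8, 0.0]
```

```bash
python3 -m pendant '{"dp":[[0,0,0.001],[0,0,0.001]],"rotation":[[0,0,0],[0,0,0]]}'|grep -E 'tool_pos|contact'
python3 -m pendant '{"dp":[[0,0,0],[0,0,0],[0,0,0],[0,0,0],[0,0,-0.02],[0,0,-0.05],[0,0,-0.09],[0,0,-0.12]],"rotation":[[0,0,0],[0,0,0],[0,0,0],[0,0,0],[0,0,0],[0,0,0],[0,0,0],[0,0,0]]}' 0.05
python3 -m pendant '{"dp":[[0.04,-0.02,0],[0.08,-0.05,0],[0.1,-0.1,0],[0.12,-0.14,0],[0.14,-0.17,0],[0.15,-0.2,0],[0.15,-0.2,0],[0.15,-0.2,0]],"rotation":[[0,0,0],[0,0,0],[0,0,0],[0,0,0],[0,0,0],[0,0,0],[0,0,0],[0,0,0]]}'
python3 - <<'E'
from h import *
from plant import vision
a=vision.capture('top')['pixels'][:,:,::-1];b=vision.capture('side')['pixels'][:,:,::-1]
A=cv2.resize(a[150:310,140:540],(800,320));B=cv2.resize(b[130:410,150:550],(400,280))
im=np.zeros((600,800,3),np.uint8);im[:320]=A;im[320:,:400]=B;im[320:,400:]=cv2.resize(b[150:290,280:480],(400,280));cv2.imwrite('pics/fin.png',im)
E
```

```text
tool_pos: [583.5, 241.4, -0.4]
contact_force: [-2.5, -0.8, 7.6]
time: 45.98
tool_pos: [583.7, 241.3, 120.1]
tcp_rot: [3.14, -0.001, 1.3]
contact_force: [-0.3, -1.6, -0.2]
grip_width: 50.0
finger_force: 0.0
time: 46.98
tool_pos: [431.4, 439.0, 118.5]
tcp_rot: [3.141, -0.0, 1.3]
contact_force: [0.1, 0.9, 0.4]
grip_width: 50.2
finger_force: 0.0
```

View pics/fin.png

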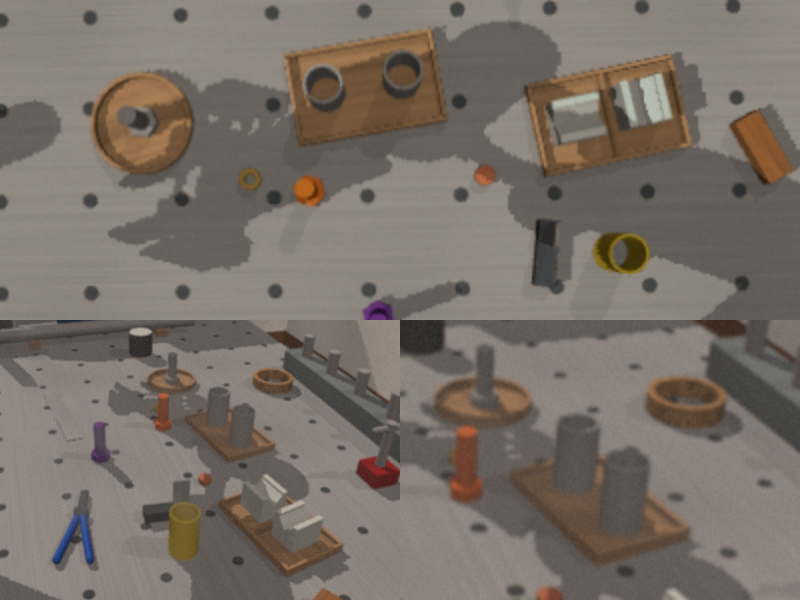

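The picture shows the bolt upright in the dish (140,120), both shells upright in the plain tray (323,87 and 402,73), and one V-block per bay, grooves up (577,115 and 642,100). The square at (545,252) has not moved, and the arm is clear, so I'm handing in.

```bash
python3 -c "
from plant import workorder
print(workorder.close_job())"
```

```text
the job is handed in; nothing more can be done
None
```

I placed all five parts upright in their trays, left the square where it was, and handed the job in at about 47 s; the hand-in returned no verdict.

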